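Tip a test block back and slip the lifter under it

ROBOT

A 7-joint arm with a two-finger parallel gripper is mounted at the origin on the work surface. World frame = base frame: x ahead of the robot, y to its left, z up, the work surface at z = 0. Lengths are in m, angles in rad, forces in N, time in s.
With the tool pointing down it reaches from about 0.4 to 0.925 m from the base axis. Payload 5.6 kg.
Tool frame: the origin (TCP) lies midway between the tips of the shut fingers; the grasp point (between the pads) lies 19 mm behind it; z points along the fingers, y is the line along which they close (so a half turn about z gives the same grasp; the last joint's range is limited). The gripper opens to 85 mm and grips with 20 to 120 N. Pads are 22 mm wide; open, the fingers measure 114 mm over their backs; the gripper's body (76 mm by 85 mm) begins 54 mm behind the grasp point. The pads swing forward as they close: fully open they stand 13 mm farther back than shut.
Start: joints at [1.205, 0.468, -0.012, 1.603, 0.006, 1.071, -0.056], TCP at [0.206, -0.616, 0.231] pointing down, gripper open.
Joint ranges: [-2.53, 2.53], [-0.31, 2.02], [-1.57, 1.55], [0.28, 2.44], [-1.29, 4.43], [0.15, 1.84], [-2.92, 2.92]. Speed limits (rad/s): [2.57, 2.57, 3.14, 3.14, 3.14, 3.14, 3.14].

INTERFACE

Orientations are given as a rotation vector (axis times angle).
In Python, from cell import arm gives the robot as it stands.
- The arm moves only by the shell command python3 -m jog 'ROWS' [FORCE]. ROWS is a JSON object of lists of equal length, an entry for each row: "translation": the shift along the tool's x, y, z normalised to -1 to 1, where 1 is 0.2 m, a list of three; "rot": the turn, a rotation vector about the tool's x, y, z normalised to -1 to 1, where 1 is 45 degrees, a list of three; "gripper": the opening, from 0 (shut) to 1 (fully open). In form: {"translation": [[x, y, z], ...], "rot": [[rx, ry, rz], ...], "gripper": [gripper, ...]}. A call has 1 to 12 rows; each row is the pose to reach, as a shift and turn from the pose commanded when the call began, along the tool's axes at that moment; what a row does not reach only later rows make up. A row lasts 1/8 s, in which the tool goes at most 62.5 mm and 10.7 degrees, less where a joint would pass 70% of its speed; a pose out of reach is approached as far as the arm can. A call with a number of a shift or a turn outside -1 to 1 is refused whole. A call with a gripper value outside its range is refused whole. The fingers move at their own pace and stop on an object; FORCE is the grip in N (left out, the last holds). Time passes only in rows, so rows that repeat a pose let the fingers close. It gives the time, the measured TCP pose, the force, the opening and the grip force at its end, in the units of the state.
- arm.get_state(): the state, without advancing time (a new reading comes with each control period).
- arm.read_camera(name): name is "scene" or "side" or "wrist"; returns a dict with "pixels" (400x640x3 uint8, blue, green, red), "intrinsics" (3x3 intrinsics, pixels), "k1" (the pictures are not rectified: a ray, as slopes to the right and down, at radius r is drawn at 1 + k1 r^2 times it, then the intrinsics apply), "cam_to_world" (4x4, takes a point from camera to world coordinates). Camera axes: x right, y down, z forward; pixel columns grow to the right and rows downward; lengths in m; the calibration is good to about 2 mm. A picture is of the moment at which its call begins. There is no depth.
- arm.close_job(): hands the job in; it is judged then, once.
The state is a dict: "t": time; "q": joint angles; "joint_velocities": joint speeds; "tau": joint torques, N m; "eef_pos": TCP position; "eef_rot": TCP orientation; "force": force on the tool from outside, world axes, zero at the start; "wrist_torque": the same for the moment, N m; "grip_width": finger opening in m; "grip_force": force on a finger pad.
Only numpy, scipy, OpenCV 4.12 (cv2) and the standard library are available. Lean on these libraries where they do the work, as an engineer would, in place of code of your own. Each camera call takes 0.05 s, during which the arm holds its last target. There are 200 camera calls.

TASK

Without picking the standing concrete block up off the bench, tip it back on its rear bottom edge until it leans by itself against the sloping wooden rest behind it. Then slide the flat blade of the lifter well under its raised front, square to it and about in the middle, and gently lower the block forward so that it stands upright on the blade, in front of the rest, clear of the bench, with the handle sticking out in front. Do not let the block fall over or drop, and leave everything else where it is.

Things in the scene. Friction and masses are not known exactly. Their poses are not given: they have to be found in the camera images.
- rest: Plywood rest screwed to the bench: a flat panel 120 mm wide, leaning back 28 degrees from vertical, top edge 75 mm above the bench and 40 mm behind the foot, with a base and struts behind it that reach 110 mm behind the foot. Origin: middle of the foot of the panel's front face, at bench level. Its x points backwards (away from the block, the way the block is to be tipped), y along the panel, z up.
- block (a point): The standing block of lightweight concrete: 56 mm deep (its x), 90 mm wide (its y), 150 mm high (its z), 0.5 to 0.85 kg, loose, standing on the bench right in front of the rest (gap to the panel foot 1 to 7 mm). This point is its centre, half-way up. Its x points to its rear face, towards the rest; its front is the -x face. Tipped back beyond about 20 degrees it goes on by itself and comes to lean on the rest at 28 to 35 degrees.
- block_heel (a point): Middle of the standing block's rear bottom edge (the edge it is tipped on), 28 mm behind and 75 mm below its centre, with the block's axes.
- handle (a point): The lifter's wooden handle, centre (half-way up): 85 mm long (x), 22 wide (y), 28 high, 4 to 32 mm above the underside when the lifter lies flat. The lifter weighs 0.2 kg, lies flat on the bench, 182 mm long in all: x points from the handle to the blade tip. Steel tang under the handle, as wide as the handle and 4 mm thick. The balance point is about 50 mm ahead of this centre.
- tip (a point): Middle of the front edge of the lifter's flat square-ended steel blade, 2 mm above its underside. The blade is 4 mm thick, 60 mm wide and 100 mm long, reaching back from this edge to the front of the handle; this point is 139.5 mm ahead of the handle's centre. Axes as handle (x is ahead, z up from the blade).
- bowl: Bystander, leave alone: small open steel bowl, 100 mm across, 45 high; origin under its centre.
- can: Bystander, leave alone: open steel can, 100 mm across, 130 high; origin under its centre.
- lying_block: Bystander, leave alone: second concrete block of the same size (150 x 56 x 90 mm) but LYING flat on the far part of the bench, 56 mm high; origin under its centre.
- brush: Bystander, leave alone: hand brush lying on the bench; origin under its centre.
- disc: Bystander, leave alone: black rubber disc, 90 mm across, 30 high; origin under its centre.
- tape: Bystander, leave alone: tape measure, black case about 70 x 40 x 65 mm; origin under its centre.

How it is judged:
By the outcome, as a careful person would: the job done as asked, in the order asked, and still so for the second after the job is handed in, with the robot touching nothing.
It also fails if it takes over 72 s, if anything falls off the work surface, if the arm or the gripper's body presses on something with over 40 N, if the wrist force passes 120 N, or if a joint passes its speed limit or range.

## Working session

There is one attempt and no reset: what is moved stays moved. The work goes in short steps, Python scripts to look and compute and a shell command to move; the robot and the scene stay as the last step left them, time stands still between calls to the robot, and variables do not carry over. Pictures are saved under pics/ and viewed, at most 10 in all, crops included, and the job is handed in when it is done.

```bash
ls; mkdir -p pics; cat > h.py <<'E'
import numpy as np, cv2
from scipy.spatial.transform import Rotation as R
from cell import arm
def snap(n,f):
    c=arm.read_camera(n); cv2.imwrite('pics/'+f,c['pixels']); np.savez('pics/'+f+'.npz',K=c['intrinsics'],k1=c['k1'],T=c['cam_to_world']); return c
def ray(f,u,v):
    c=np.load('pics/'+f+'.npz'); K=c['K']; k=float(c['k1'])
    d=np.array([(u-K[0,2])/K[0,0],(v-K[1,2])/K[1,1]]); s=d.copy()
    for _ in range(30): s=d/(1+k*(s@s))
    T=c['T']; return T[:3,3],T[:3,:3]@np.array([*s,1])
def atz(f,u,v,z):
    o,d=ray(f,u,v); return o+d*(z-o[2])/d[2]
def proj(f,P):
    c=np.load('pics/'+f+'.npz'); T=c['T']; p=(np.atleast_2d(P)-T[:3,3])@T[:3,:3]; s=p[:,:2]/p[:,2:]
    s=s*(1+float(c['k1'])*(s**2).sum(1,keepdims=True)); K=c['K']; return s*[K[0,0],K[1,1]]+K[:2,2]
E
python3 - <<'E'
from h import *
s=arm.get_state(); print(s)
for n in('scene','side','wrist'):
    c=snap(n,n+'0.png'); print(n,c['cam_to_world'].round(3).tolist(),c['k1'])
a=cv2.imread('pics/scene0.png');b=cv2.imread('pics/side0.png')
E
```

```text
pics
{'t': 0.0, 'q': array([ 1.20496483,  0.46842198, -0.01155893,  1.60364586,  0.00597741,
        1.07139164, -0.05626264]), 'joint_velocities': array([-0.0008982 , -0.00073523, -0.00029599, -0.00046262, -0.00083996,
        0.00135463, -0.00104082]), 'tau': array([ 4.26406541e-04, -5.32373929e+01,  2.13055057e-02, -2.51305157e+01,
        1.13590976e-02,  7.72318861e-03,  7.89076111e-07]), 'eef_pos': array([ 0.20594861, -0.61591007,  0.23030003]), 'eef_rot': array([-3.09901257e+00, -5.04497998e-01,  6.57341094e-04]), 'force': array([-0.56471048, -0.70256991, -0.78993825]), 'wrist_torque': array([-0.00485005, -0.00292819, -0.01470238]), 'grip_force': 0.0, 'grip_width': 0.08526457360222373}
scene [[0.656, 0.49, -0.574, 1.094], [0.755, -0.412, 0.511, -0.586], [0.014, -0.768, -0.64, 0.745], [0.0, 0.0, 0.0, 1.0]] -0.041452602600368586
side [[-0.993, -0.075, 0.093, 0.394], [-0.118, 0.481, -0.869, 1.073], [0.02, -0.873, -0.487, 0.738], [0.0, 0.0, 0.0, 1.0]] -0.03790426694657475
wrist [[0.317, -0.916, -0.247, 0.269], [-0.948, -0.306, -0.083, -0.594], [0.0, 0.26, -0.966, 0.373], [0.0, 0.0, 0.0, 1.0]] -0.01332690609730979
```

View pics/scene0.png

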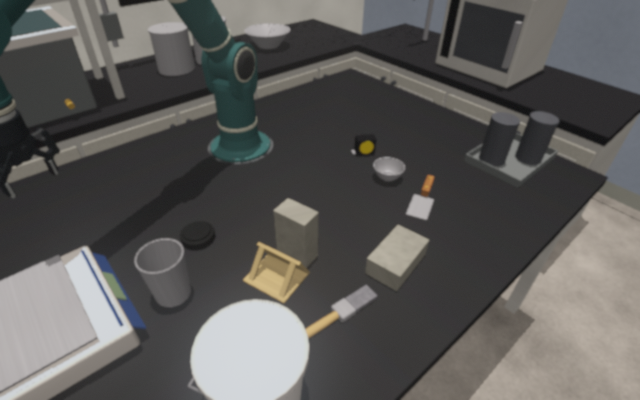

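View pics/side0.png

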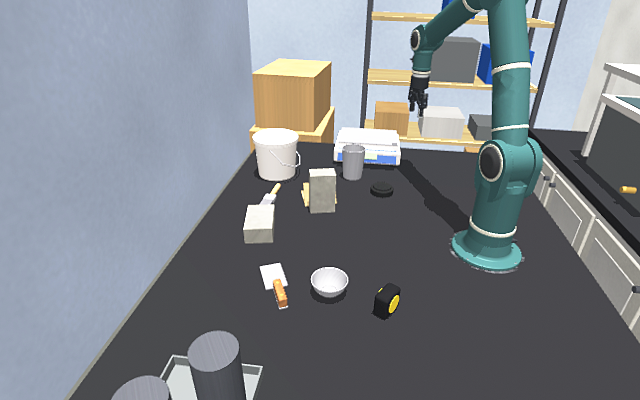

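```bash
python3 - <<'E'
import cv2,numpy as np
a=cv2.imread('pics/scene0.png');b=cv2.imread('pics/side0.png')
o=np.zeros((600,800,3),np.uint8)
def put(im,x0,y0,x1,y1,k,X,Y):
    c=cv2.resize(im[y0:y1,x0:x1],None,fx=k,fy=k,interpolation=cv2.INTER_CUBIC)
    o[Y:Y+c.shape[0],X:X+c.shape[1]]=c
put(a,240,195,325,305,5,0,0)      # 425x550
put(a,400,170,445,225,5,430,0)    # 225x275
put(b,255,255,300,315,5,430,290)  # 225x300
put(b,298,160,342,220,3,662,0)
cv2.imwrite('pics/c1.png',o)
E
```

```text
(no output)
```

View pics/c1.png

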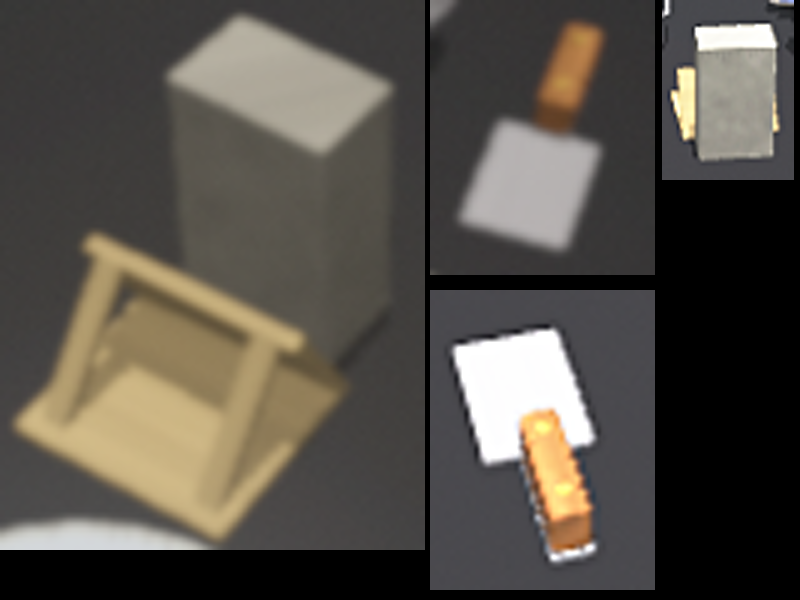

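```bash
python3 - <<'E'
from h import *
def show(n,f,pts,z):
    P=np.array([atz(f,u,v,z) for u,v in pts]); print(n,P[:,:2].round(4).tolist(),'c',P.mean(0)[:2].round(4))
    for i in range(len(P)):
        d=P[(i+1)%len(P)]-P[i]; print('  len %.1f ang %.1f'%(np.hypot(*d[:2])*1e3,np.degrees(np.arctan2(d[1],d[0]))))
S=lambda l,x,y,k,X=0,Y=0:[((u-X)/k+x-0.4,(v-Y)/k+y-0.4) for u,v in l]
show('block top scene','scene0.png',S([(240,15),(393,90),(322,153),(168,77)],240,195,5),.15)
show('block top side','side0.png',S([(695,25),(772,25),(777,49),(697,49)],298,160,3,662,0),.15)
show('block bottom front side','side0.png',S([(699,159),(772,158)],298,160,3,662,0),0)
show('rest base rear','scene0.png',S([(15,422),(220,540)],240,195,5),0.006)
show('rest top','scene0.png',S([(90,236),(300,340)],240,195,5),0.075)
show('blade scene','scene0.png',S([(500,118),(602,146),(567,249),(459,221)],400,170,5,430,0),.004)
show('blade side','side0.png',S([(453,345),(556,328),(595,440),(485,466)],255,255,5,430,290),.004)
show('handle side top','side0.png',S([(521,415),(556,410),(591,515),(552,528)],255,255,5,430,290),.032)
E
```

```text
block top scene [[0.4974, -0.1583], [0.5868, -0.1376], [0.5986, -0.1898], [0.5123, -0.2119]] c [ 0.5488 -0.1744]
  len 91.7 ang 13.0
  len 53.4 ang -77.2
  len 89.1 ang -165.6
  len 55.6 ang 105.5
block top side [[0.5973, -0.198], [0.5072, -0.2128], [0.4949, -0.1483], [0.5847, -0.1338]] c [ 0.546  -0.1732]
  len 91.3 ang -170.7
  len 65.6 ang 100.8
  len 91.0 ang 9.2
  len 65.4 ang -79.0
block bottom front side [[0.5837, -0.1415], [0.497, -0.1571]] c [ 0.5403 -0.1493]
  len 88.0 ang -169.8
  len 88.0 ang 10.2
rest base rear [[0.5296, -0.3257], [0.6473, -0.2916]] c [ 0.5884 -0.3086]
  len 122.6 ang 16.2
  len 122.6 ang -163.8
rest top [[0.5094, -0.2614], [0.6256, -0.2259]] c [ 0.5675 -0.2437]
  len 121.5 ang 17.0
  len 121.5 ang -163.0
blade scene [[0.5833, 0.2572], [0.6409, 0.2833], [0.6844, 0.1906], [0.6287, 0.1621]] c [0.6343 0.2233]
  len 63.3 ang 24.4
  len 102.4 ang -64.9
  len 62.6 ang -152.8
  len 105.4 ang 115.5
blade side [[0.6825, 0.1843], [0.6267, 0.1599], [0.5841, 0.2533], [0.6384, 0.2823]] c [0.6329 0.22  ]
  len 60.9 ang -156.4
  len 102.7 ang 114.5
  len 61.6 ang 28.1
  len 107.5 ang -65.8
handle side top [[0.62, 0.2707], [0.6024, 0.264], [0.5675, 0.3401], [0.5848, 0.3519]] c [0.5937 0.3067]
  len 18.8 ang -159.2
  len 83.7 ang 114.7
  len 21.0 ang 34.2
  len 88.5 ang -66.6
```

```bash
cat >> h.py <<'E'
def frame(ydir,zdir):
    z=np.array(zdir,float);z/=np.linalg.norm(z); y=np.array(ydir,float); y-=z*(y@z); y/=np.linalg.norm(y)
    return np.column_stack([np.cross(y,z),y,z])
def go(p,Rt,s=None):
    s=s or arm.get_state(); R0=R.from_rotvec(s['eef_rot']).as_matrix()
    t=R0.T@(np.array(p)-s['eef_pos'])/.2; r=R.from_matrix(R0.T@Rt).as_rotvec()/(np.pi/4)
    print('t',t.round(3).tolist(),'rot',r.round(3).tolist(),'mm',(np.linalg.norm(t)*200).round(0)); return t,r
def u(deg): return np.array([np.cos(np.radians(deg)),np.sin(np.radians(deg)),0])
E
python3 - <<'E'
from h import *
s=arm.get_state(); print(R.from_rotvec(s['eef_rot']).as_matrix().round(2))
for sg in(1,-1):
    Rt=frame(sg*u(-76),[0,0,-1]); print(sg); go([.5475,-.174,.245],Rt)
for p in [(165,300),(195,240)]: print(atz('scene0.png',*p,0))
print(atz('side0.png',277,178,0))
E
```

```text
[[ 0.95  0.32 -0.  ]
 [ 0.32 -0.95  0.  ]
 [-0.   -0.   -1.  ]]
1
t [2.32, -1.555, -0.07] rot [-0.002, 0.0, 0.1] mm 559.0
-1
t [2.32, -1.555, -0.07] rot [-0.0, -0.003, -3.9] mm 559.0
[ 0.46225605 -0.49372081  0.        ]
[ 0.33045214 -0.34944964  0.        ]
[ 0.76450376 -0.40032874  0.        ]
```

```bash
python3 -m jog '{"translation":[[1,-0.67,-0.05],[1,-0.67,-0.05],[1,-0.67,-0.05],[1,-0.67,-0.05],[1,-0.67,-0.05]],"rot":[[0,0,0.1],[0,0,0.1],[0,0,0.1],[0,0,0.1],[0,0,0.1]],"gripper":[1,1,1,1,1]}'
python3 -m jog '{"translation":[[1,-0.67,-0.05],[1,-0.67,-0.05],[1,-0.67,-0.05],[1,-0.67,-0.05],[1,-0.67,-0.05]],"rot":[[0,0,0],[0,0,0],[0,0,0],[0,0,0],[0,0,0]],"gripper":[1,1,1,1,1]}'
python3 - <<'E'
from h import *
go([.5475,-.174,.245],frame(u(-76),[0,0,-1]))
E
```

```text
t: 0.78
eef_pos: [0.357, -0.4217, 0.2415]
eef_rot: [-3.115, -0.396, -0.003]
force: [-0.7, -0.5, -0.4]
grip_width: 0.0853
grip_force: 0.0
t: 1.4
eef_pos: [0.5177, -0.2436, 0.2512]
eef_rot: [-3.115, -0.394, -0.002]
force: [0.3, -0.8, -0.1]
grip_width: 0.085
grip_force: 0.0
t [0.231, -0.3, 0.032] rot [-0.002, -0.002, 0.009] mm 76.0
```

```bash
python3 -m jog '{"translation":[[0.23,-0.3,0.03],[0.23,-0.3,0.03],[0.23,-0.3,0.03],[0.23,-0.3,0.03]],"rot":[[0,0,0],[0,0,0],[0,0,0],[0,0,0]],"gripper":[1,1,1,1]}'
python3 - <<'E'
from h import *
c=snap('wrist','w1.png'); print(c['cam_to_world'].round(3).tolist())
E
```

```text
t: 1.9
eef_pos: [0.5443, -0.1807, 0.2452]
eef_rot: [3.118, 0.378, -0.001]
force: [0.2, 0.1, -0.2]
grip_width: 0.085
grip_force: 0.0
[[0.239, -0.938, -0.253, 0.609], [-0.971, -0.23, -0.065, -0.164], [0.003, 0.261, -0.965, 0.387], [0.0, 0.0, 0.0, 1.0]]
```

View pics/w1.png

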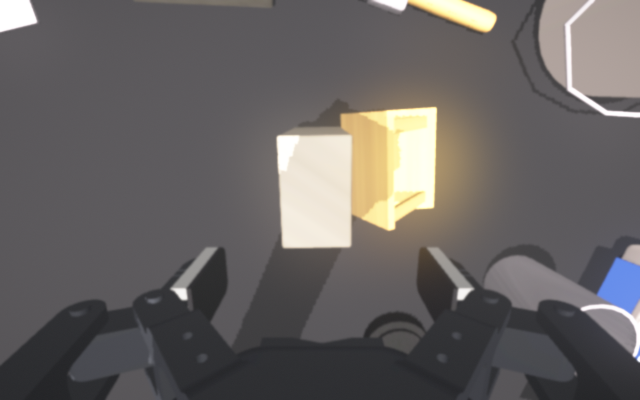

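```bash
python3 - <<'E'
from h import *
def show(n,f,pts,z):
    P=np.array([atz(f,a,b,z) for a,b in pts]); print(n,P[:,:2].round(4).tolist(),'c',P.mean(0)[:2].round(4))
    for i in range(len(P)):
        d=P[(i+1)%len(P)]-P[i]; print('  len %.1f ang %.1f'%(np.hypot(*d[:2])*1e3,np.degrees(np.arctan2(d[1],d[0]))))
show('block','w1.png',[(278.5,136.5),(351,135.5),(351,246.5),(283,247.5)],.15)
show('resttop','w1.png',[(388,111),(394,228)],.075)
show('basefoot','w1.png',[(342,113.5)],.0)
show('baserear','w1.png',[(436,108),(434,208)],.006)
E
```

```text
block [[0.5856, -0.1379], [0.599, -0.1894], [0.5142, -0.2124], [0.5003, -0.1594]] c [ 0.5498 -0.1747]
  len 53.2 ang -75.4
  len 87.9 ang -164.8
  len 54.8 ang 104.6
  len 87.9 ang 14.1
resttop [[0.6263, -0.2254], [0.515, -0.2658]] c [ 0.5706 -0.2456]
  len 118.4 ang -160.1
  len 118.4 ang 19.9
basefoot [[0.6147, -0.1884]] c [ 0.6147 -0.1884]
  len 0.0 ang 0.0
baserear [[0.6467, -0.292], [0.5316, -0.3292]] c [ 0.5892 -0.3106]
  len 121.0 ang -162.1
  len 121.0 ang 17.9
```

```bash
python3 - <<'E'
from h import *
go([.549,-.1745,.112],frame(u(-75.2),[0,0,-1]))
E
```

```text
t [0.031, -0.025, 0.666] rot [0.001, 0.001, -0.022] mm 133.0
```

```bash
python3 -m jog '{"translation":[[0.03,-0.025,0.1],[0.03,-0.025,0.25],[0.03,-0.025,0.4],[0.03,-0.025,0.55],[0.03,-0.025,0.665],[0.03,-0.025,0.665],[0.03,-0.025,0.665],[0.03,-0.025,0.665]],"rot":[[0,0,-0.02],[0,0,-0.02],[0,0,-0.02],[0,0,-0.02],[0,0,-0.02],[0,0,-0.02],[0,0,-0.02],[0,0,-0.02]],"gripper":[1,1,1,1,1,0.8,0.72,0.72]}' 20
python3 - <<'E'
from h import *
go([.549,-.1745,.112],frame(u(-75.2),[0,0,-1]));snap('scene','s1.png');snap('side','d1.png')
E
```

```text
t: 2.95
eef_pos: [0.5505, -0.1725, 0.1136]
eef_rot: [3.114, 0.406, 0.003]
force: [0.3, 0.2, 0.2]
grip_width: 0.0618
grip_force: 0.0
t [-0.01, 0.008, 0.008] rot [0.002, -0.002, 0.001] mm 3.0
```

```bash
python3 -m jog '{"translation":[[0,0.0245,-0.0055],[0,0.0495,-0.010],[0,0.074,-0.0135],[0,0.0995,-0.016],[0,0.1245,-0.017],[0,0.1495,-0.017],[0,0.1495,-0.017]],"rot":[[0.0556,0,0],[0.111,0,0],[0.167,0,0],[0.222,0,0],[0.278,0,0],[0.333,0,0],[0.333,0,0]],"gripper":[0.72,0.72,0.72,0.72,0.72,0.72,0.72]}'
python3 - <<'E'
from h import *
a=snap('scene','s2.png')['pixels'];b=snap('side','d2.png')['pixels']
o=np.hstack([cv2.resize(a[130:330,200:380],None,fx=2.2,fy=2.2),cv2.resize(b[80:280,250:430],None,fx=2.2,fy=2.2)])
cv2.imwrite('pics/c2.png',o)
E
```

```text
t: 3.92
eef_pos: [0.5575, -0.2024, 0.1157]
eef_rot: [-2.859, -0.37, 0.048]
force: [0.8, 0.2, -0.3]
grip_width: 0.0615
grip_force: 0.0
```

View pics/c2.png

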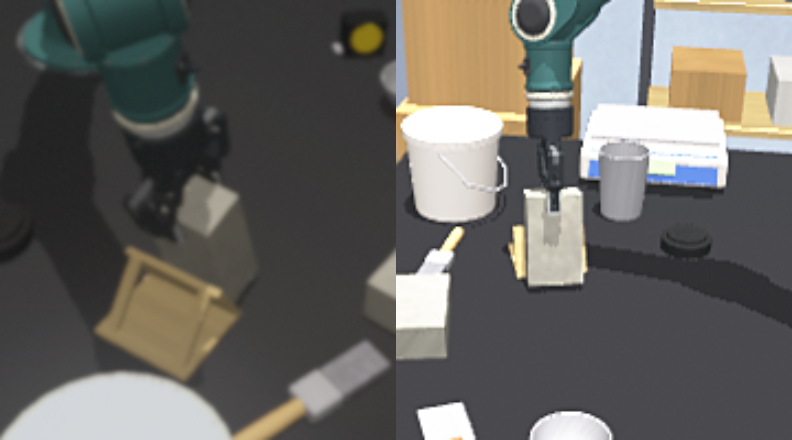

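```bash
python3 -m jog '{"translation":[[0,0.0245,-0.0055],[0,0.0495,-0.010],[0,0.074,-0.0135],[0,0.0995,-0.016],[0,0.1245,-0.017],[0,0.1495,-0.017],[0,0.1495,-0.017],[0,0.1495,-0.017]],"rot":[[0.0556,0,0],[0.111,0,0],[0.167,0,0],[0.222,0,0],[0.278,0,0],[0.333,0,0],[0.333,0,0],[0.333,0,0]],"gripper":[0.72,0.72,0.72,0.72,0.72,0.72,0.72,0.72]}'
python3 - <<'E'
from h import *
a=snap('scene','s3.png')['pixels'];b=snap('side','d3.png')['pixels'];w=snap('wrist','w3.png')['pixels']
o=np.hstack([cv2.resize(a[180:310,220:350],None,fx=3,fy=3),cv2.resize(w[50:300,200:450],(390,390))])
cv2.imwrite('pics/c3.png',o)
E
```

```text
t: 5.03
eef_pos: [0.5652, -0.2284, 0.1115]
eef_rot: [-2.6, -0.342, 0.091]
force: [0.6, -0.3, -0.6]
grip_width: 0.0611
grip_force: 0.0
```

View pics/c3.png

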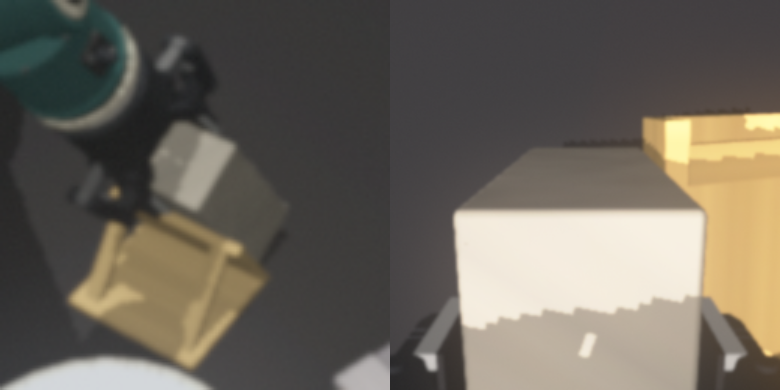

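```bash
python3 - <<'E'
from h import *
s=arm.get_state(); np.savez('lean.npz',p=s['eef_pos'],r=s['eef_rot']); M=R.from_rotvec(s['eef_rot']).as_matrix(); print(M.round(3), np.degrees(np.arccos(-M[2,2])))
E
python3 -m jog '{"translation":[[0,0,0],[0,0,0],[0,0,0],[0,0,0],[0,0,0],[0,0,-0.1],[0,0,-0.3],[0,0,-0.5],[0,0,-0.5]],"rot":[[0,0,0],[0,0,0],[0,0,0],[0,0,0],[0,0,0],[0,0,0],[0,0,0],[0,0,0],[0,0,0]],"gripper":[0.76,0.8,0.85,0.9,1,1,1,1,1]}'
python3 - <<'E'
from h import *
a=snap('scene','s4.png')['pixels'];b=snap('side','d4.png')['pixels'];w=snap('wrist','w4.png')['pixels']
o=np.hstack([cv2.resize(a[180:310,220:350],None,fx=3,fy=3),cv2.resize(w[0:300,170:470],(390,390))])
cv2.imwrite('pics/c4.png',o)
# lifter goal: gripper pose at handle +20mm
d=u(-64.8); hc=np.array([.634,.222,0])-.0895*d; print('handle',hc, 'tip',hc+.1395*d)
g=hc+.02*d
for sg in(1,-1):
    e=u(-64.8-90*sg); M=frame(e,[0,0,-1]); go([*g[:2],.12],M)
E
```

```text
[[ 0.966  0.224 -0.129]
 [ 0.258 -0.837  0.482]
 [ 0.    -0.499 -0.867]] 29.930700352794467
t: 6.3
eef_pos: [0.5794, -0.2804, 0.2006]
eef_rot: [-2.604, -0.338, 0.084]
force: [0.0, 0.2, 0.8]
grip_width: 0.0854
grip_force: 0.0
handle [0.59589275 0.30298202 0.        ] tip [0.65528896 0.17675865 0.        ]
t [0.855, -2.127, 1.674] rot [-0.554, 0.465, 1.728] mm 568.0
t [0.855, -2.127, 1.674] rot [-0.488, -0.582, -2.172] mm 568.0
```

View pics/c4.png

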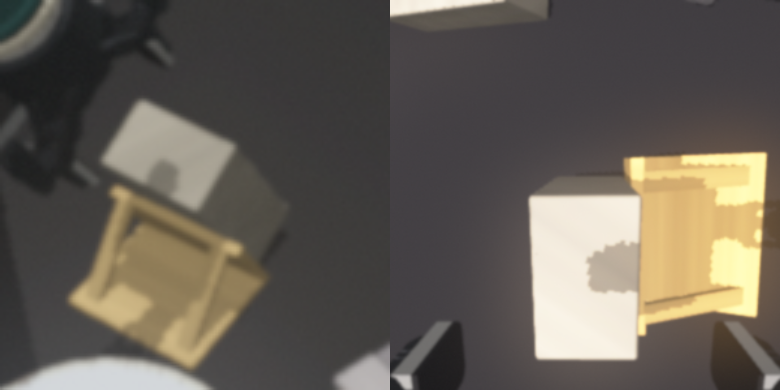

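```bash
python3 - <<'E'
from h import *
from scipy.optimize import least_squares
sc=np.array([(143,99),(235,147),(200,210),(102,160),(288,205)])/3-.3+[220,180]
wr=(np.array([(530,196),(638,196),(637,358),(536,358)])-[390,0])/1.3-.1+[170,0]
def corners(p):
    b=u(p[2]); y=u(p[2]+90); th=np.radians(p[3]); w=np.cos(th)*np.array([0,0,1])+np.sin(th)*b; v=np.cos(th)*b-np.sin(th)*np.array([0,0,1])
    H=np.array([p[0],p[1],0]); f=lambda a,c,h:H+a*v+c*y+h*w   # y=u(yaw+90): +x-ish
    FL,FH,RH,RL=f(-.056,-.045,.15),f(-.056,.045,.15),f(0,.045,.15),f(0,-.045,.15)
    return [FL,FH,RH,RL,f(-.056,.045,0)],[FH,RH,RL,FL]
def res(p):
    a,b=corners(p); return np.r_[(proj('s4.png',a)-sc).ravel(),(proj('w4.png',b)-wr).ravel()]
r=least_squares(res,[.556,-.2015,-75,30],x_scale=[.01,.01,3,3]); print(r.x.round(4)); print(r.fun.round(1))
E
```

```text
[  0.5538  -0.1937 -74.6286  31.3597]
[-1.   0.5  0.3 -0.  -0.8  1.4  0.1  1.5  1.9 -0.2 -1.9 -0.1  1.9 -1.
 -0.6  0.3 -0.9  1.8]
```

```bash
python3 - <<'E'
from h import *
print(arm.get_state()['q'].round(2))
M=frame(u(-115),[0,0,-1]); go([.58,-.18,.27],M)
E
```

```text
[ 0.77  0.74 -0.34  1.35 -0.16  1.44 -0.79]
t [0.137, -0.586, -0.084] rot [-0.64, 0.234, 0.866] mm 122.0
```

```bash
python3 -m jog '{"translation":[[0,-0.1,-0.3],[0.137,-0.586,-0.084],[0.137,-0.586,-0.084],[0.137,-0.586,-0.084],[0.137,-0.586,-0.084],[0.137,-0.586,-0.084]],"rot":[[0,0,0],[-0.64,0.234,0.866],[-0.64,0.234,0.866],[-0.64,0.234,0.866],[-0.64,0.234,0.866],[-0.64,0.234,0.866]],"gripper":[1,1,1,1,1,1]}'
python3 - <<'E'
from h import *
M=frame(u(-154.8),[0,0,-1]); go([.604,.285,.16],M); print(arm.get_state()['q'].round(2))
E
```

```text
t: 7.2
eef_pos: [0.5796, -0.1787, 0.2702]
eef_rot: [3.064, -0.681, 0.001]
force: [0.3, 0.1, -0.6]
grip_width: 0.0855
grip_force: 0.0
t [-0.873, -2.153, 0.544] rot [0.003, -0.003, 0.883] mm 477.0
[ 0.37  0.37 -0.17  1.67  0.07  1.11 -1.82]
```

```bash
python3 -m jog '{"translation":[[-0.29,-0.72,0.1],[-0.29,-0.72,0.1],[-0.29,-0.72,0.1],[-0.29,-0.72,0.1],[-0.29,-0.72,0.1]],"rot":[[0,0,-1],[0,0,-1],[0,0,-1],[0,0,-1],[0,0,-1]],"gripper":[1,1,1,1,1]}'
python3 - <<'E'
from h import *
M=frame(u(25.2),[0,0,-1]); go([.604,.285,.16],M); print(arm.get_state()['q'].round(2))
E
```

```text
t: 7.82
eef_pos: [0.5879, -0.025, 0.2494]
eef_rot: [3.093, 0.547, -0.002]
force: [0.3, 0.6, -0.4]
grip_width: 0.0853
grip_force: 0.0
t [0.608, -1.428, 0.446] rot [-0.001, 0.002, -2.114] mm 323.0
[ 0.28  0.38 -0.37  1.72  0.15  1.07 -1.37]
```

```bash
python3 -m jog '{"translation":[[0.3,-0.71,0.1],[0.3,-0.71,0.1],[0.3,-0.71,0.1],[0.3,-0.71,0.1],[0.3,-0.71,0.1]],"rot":[[0,0,-1],[0,0,-1],[0,0,-1],[0,0,-1],[0,0,-1]],"gripper":[1,1,1,1,1]}'
python3 - <<'E'
from h import *
M=frame(u(25.2),[0,0,-1]); go([.604,.285,.16],M); print(arm.get_state()['q'].round(2))
E
```

```text
t: 8.45
eef_pos: [0.5964, 0.1277, 0.2297]
eef_rot: [2.651, 1.684, -0.001]
force: [0.1, -0.3, -0.2]
grip_width: 0.0855
grip_force: 0.0
t [0.729, -0.3, 0.347] rot [-0.0, 0.002, -1.119] mm 172.0
[ 0.15  0.47 -0.56  1.68  0.28  1.07 -0.93]
```

```bash
python3 -m jog '{"translation":[[0.73,-0.3,0.35],[0.73,-0.3,0.35],[0.73,-0.3,0.35],[0.73,-0.3,0.35],[0.73,-0.3,0.35],[0.73,-0.3,0.35]],"rot":[[0,0,-1],[0,0,-1],[0,0,-1],[0,0,-1],[0,0,-1],[0,0,-1]],"gripper":[1,1,1,1,1,1]}'
python3 - <<'E'
from h import *
M=frame(u(25.2),[0,0,-1]); go([.604,.285,.02],M); print(arm.get_state()['q'].round(2))
snap('wrist','w5.png')
E
```

```text
t: 9.2
eef_pos: [0.605, 0.2841, 0.1604]
eef_rot: [1.809, 2.565, -0.001]
force: [0.3, -0.1, -0.4]
grip_width: 0.0853
grip_force: 0.0
t [0.008, -0.004, 0.702] rot [0.001, 0.003, -0.124] mm 140.0
[-0.02  0.69 -0.7   1.58  0.49  1.06 -0.51]
```

View pics/w5.png

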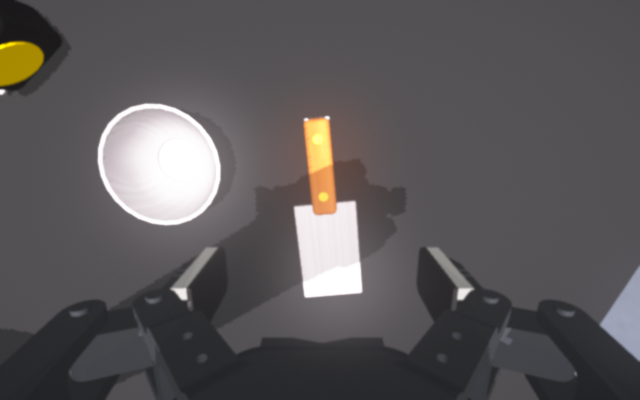

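```bash
python3 - <<'E'
from h import *
A=lambda l,z:np.array([atz('w5.png',a,b,z) for a,b in l])
B=A([(304,297),(361,293),(355,201),(295,206)],.004); H=A([(314,214),(336,212),(329,118),(305,119)],.032)
tip=B[:2].mean(0); bk=B[2:].mean(0); hf=H[:2].mean(0); hr=H[2:].mean(0)
for n,a,b in(('blade',tip,bk),('handle',hf,hr)):
    d=a-b; print(n,a.round(4),b.round(4),np.linalg.norm(d).round(4),np.degrees(np.arctan2(d[1],d[0])).round(1))
d=u(-65); dd=tip-hr; print(np.degrees(np.arctan2(dd[1],dd[0])), np.hypot(*dd[:2]))
hc=(hf+hr)/2; yaw=np.degrees(np.arctan2(dd[1],dd[0])); print('hc',hc,'tip-139.5',tip-.1395*u(yaw))
g=(hc+tip-.1395*u(yaw))/2+.02*u(yaw)
go([*g[:2],.008],frame(u(yaw+90),[0,0,-1]))
E
```

```text
blade [0.6572 0.1747 0.004 ] [0.6155 0.2671 0.004 ] 0.1014 -65.7
handle [0.6155 0.2663 0.032 ] [0.5817 0.3411 0.032 ] 0.082 -65.6
-65.59470473580915 0.18268478073403738
hc [0.59859556 0.30370444 0.032     ] tip-139.5 [0.59952054 0.30173368 0.004     ]
t [-0.001, 0.01, 0.763] rot [0.002, 0.003, -0.106] mm 153.0
```

```bash
python3 -m jog '{"translation":[[0,0.01,0.25],[0,0.01,0.5],[0,0.01,0.7],[0,0.01,0.763],[0,0.01,0.763],[0,0.01,0.763],[0,0.01,0.763],[0,0.01,0.763],[0,0.01,0.763],[0,0.01,0.763],[0,0.01,0.763]],"rot":[[0,0,-0.1],[0,0,-0.1],[0,0,-0.1],[0,0,-0.1],[0,0,-0.1],[0,0,-0.1],[0,0,-0.1],[0,0,-0.1],[0,0,-0.1],[0,0,-0.1],[0,0,-0.1]],"gripper":[1,1,1,1,0.5,0.2,0,0,0,0,0]}' 50
python3 - <<'E'
from h import *
s=arm.get_state(); M=R.from_rotvec(s['eef_rot']).as_matrix(); yw=np.degrees(np.arctan2(M[1,1],M[0,1])); print(yw,M[2])
d=u(yw-90)
# assume handle axis through tcp; tip ahead .1195
print('tip now',s['eef_pos']+.1195*d)
yaw=-74.6; H=np.array([.555,-.199,0]); b=u(yaw)
tip1=H-.11*b; p=tip1-.1195*b; p[2]=s['eef_pos'][2]+.03; print(p); go(p,frame(u(yaw+90),[0,0,-1]))
E
```

```text
t: 10.62
eef_pos: [0.6073, 0.2867, 0.0094]
eef_rot: [1.699, 2.639, 0.002]
force: [-0.4, -0.9, 7.1]
grip_width: 0.0213
grip_force: 50.6
24.451437851352583 [-0.00200263  0.00305299 -0.99999333]
tip now [0.65681114 0.17788583 0.00940848]
[0.49405487 0.0222599  0.03940848]
t [-0.969, -1.062, -0.151] rot [0.004, 0.002, 0.201] mm 289.0
```

```bash
python3 - <<'E'
from h import *
print('bowl',atz('scene0.png',389,178,0),atz('w5.png',160,165,.03),'lying',[atz('scene0.png',*p,.056)[:2].round(3) for p in((402,230),(429,240),(395,270),(367,252))])
s=arm.get_state(); Rt=R.from_rotvec(s['eef_rot']).as_matrix()
for w in([.607,.16,.045],[.5,.06,.045]): go(w,frame(u(15.4),[0,0,-1]))
E
```

```text
bowl [0.47815253 0.26347592 0.        ] [0.46661916 0.25885963 0.03      ] lying [array([0.696, 0.053]), array([0.764, 0.077]), array([ 0.772, -0.063]), array([ 0.691, -0.071])]
t [-0.576, -0.263, -0.178] rot [0.004, 0.002, 0.201] mm 132.0
t [-0.81, -0.957, -0.179] rot [0.004, 0.002, 0.201] mm 253.0
```

```bash
python3 -m jog '{"translation":[[0,0,-0.06],[0,0,-0.178],[-0.2,-0.18,-0.178],[-0.42,-0.367,-0.178],[-0.6,-0.65,-0.178],[-0.81,-0.957,-0.178],[-0.81,-0.957,-0.178],[-0.81,-0.957,-0.178],[-0.81,-0.957,-0.178]],"rot":[[0,0,0],[0,0,0],[0,0,0],[0,0,0.1],[0,0,0.2],[0,0,0.2],[0,0,0.2],[0,0,0.2],[0,0,0.2]],"gripper":[0,0,0,0,0,0,0,0,0]}'
python3 - <<'E'
from h import *
a=snap('scene','s6.png')['pixels'];b=snap('side','d6.png')['pixels']
o=np.hstack([cv2.resize(a[160:300,240:380],None,fx=2.8,fy=2.8),cv2.resize(b[150:290,250:390],None,fx=2.8,fy=2.8)])
cv2.imwrite('pics/c6.png',o)
E
```

```text
t: 11.75
eef_pos: [0.5008, 0.0615, 0.0444]
eef_rot: [1.898, 2.499, 0.004]
force: [0.1, 0.7, -2.4]
grip_width: 0.0209
grip_force: 49.6
```

View pics/c6.png

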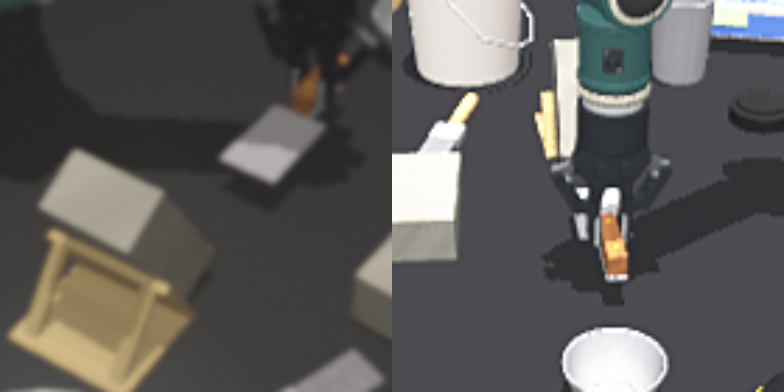

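```bash
python3 - <<'E'
from h import *
q=lambda a,b:(a/2.8-.3+240,b/2.8-.3+160)
P=[atz('s6.png',*q(*p),.039) for p in((220,158),(273,184),(326,124),(276,104))]; P=np.array(P); print(P.round(4))
tip=P[:2].mean(0); bk=P[2:].mean(0); d=tip-bk; print(tip,np.linalg.norm(d),np.degrees(np.arctan2(d[1],d[0])))
s=arm.get_state(); M=R.from_rotvec(s['eef_rot']).as_matrix(); yw=np.degrees(np.arctan2(M[1,1],M[0,1]))-90; print('tool yaw',yw,'tip est',s['eef_pos']+.1195*u(yw))
yaw=-74.6; b=u(yaw); H=np.array([.555,-.199,0])
for D in(.09,.03,.008):
    p=H-(D+.1195)*b; p[2]=.0105; print(D,p); go(p,frame(u(yaw+90),[0,0,-1]))
E
```

```text
[[ 0.5031 -0.0632  0.039 ]
 [ 0.5634 -0.049   0.039 ]
 [ 0.5332  0.0523  0.039 ]
 [ 0.4772  0.0356  0.039 ]]
[ 0.53323024 -0.05613554  0.039     ] 0.1039701613184095 -74.35263793969516
tool yaw -74.40477624479396 tip est [ 0.53242827 -0.05355956  0.0439322 ]
0.09 [0.49936599 0.00297799 0.0105    ]
t [-0.281, -0.084, 0.167] rot [0.004, 0.001, 0.004] mm 67.0
0.03 [ 0.51529936 -0.05486774  0.0105    ]
t [-0.581, -0.085, 0.167] rot [0.004, 0.001, 0.004] mm 122.0
0.008 [ 0.5211416  -0.07607784  0.0105    ]
t [-0.691, -0.085, 0.167] rot [0.004, 0.001, 0.004] mm 143.0
```

```bash
python3 -m jog '{"translation":[[-0.14,-0.085,0],[-0.28,-0.085,0.08],[-0.28,-0.085,0.15],[-0.28,-0.085,0.17],[-0.36,-0.085,0.17],[-0.44,-0.085,0.17],[-0.52,-0.085,0.17],[-0.58,-0.085,0.17],[-0.58,-0.085,0.17],[-0.58,-0.085,0.17]],"rot":[[0,0,0],[0,0,0],[0,0,0],[0,0,0],[0,0,0],[0,0,0],[0,0,0],[0,0,0],[0,0,0],[0,0,0]],"gripper":[0,0,0,0,0,0,0,0,0,0]}'
python3 - <<'E'
from h import *
a=snap('scene','s7.png')['pixels'];b=snap('side','d7.png')['pixels']
o=np.hstack([cv2.resize(a[170:300,240:370],None,fx=3,fy=3,interpolation=2),cv2.resize(b[150:280,260:390],None,fx=3,fy=3,interpolation=2)])
cv2.imwrite('pics/c7.png',o)
yaw=-74.6; b=u(yaw); H=np.array([.555,-.199,0]); p=H-(.008+.1195)*b; p[2]=.0105; go(p,frame(u(yaw+90),[0,0,-1]))
E
```

```text
t: 13.1
eef_pos: [0.5137, -0.0565, 0.0096]
eef_rot: [1.901, 2.499, 0.0]
force: [0.3, -0.0, -1.3]
grip_width: 0.0212
grip_force: 49.7
t [-0.106, 0.009, -0.004] rot [0.001, 0.001, 0.003] mm 21.0
```

View pics/c7.png

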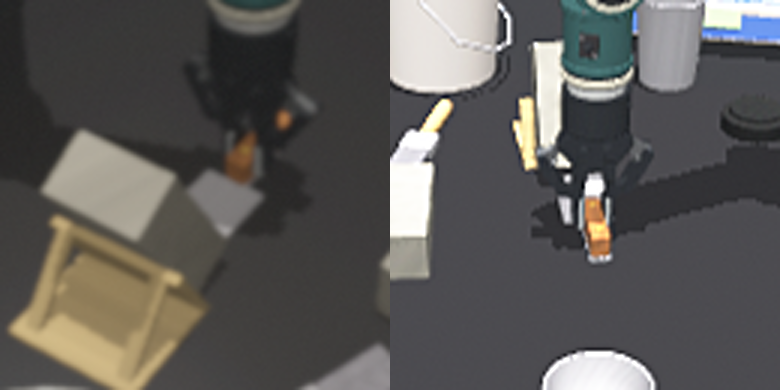

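```bash
python3 -m jog '{"translation":[[-0.025,0.004,0.002],[-0.05,0.008,0.004],[-0.075,0.009,0.005],[-0.075,0.009,0.005]],"rot":[[0,0,0],[0,0,0],[0,0,0],[0,0,0]],"gripper":[0,0,0,0]}'
python3 -m jog '{"translation":[[-0.012,0,0],[-0.025,0,0],[-0.025,0,0]],"rot":[[0,0,0],[0,0,0],[0,0,0]],"gripper":[0,0,0]}'
```

```text
t: 13.7
eef_pos: [0.5206, -0.0709, 0.0093]
eef_rot: [1.9, 2.498, 0.002]
force: [-0.2, 1.9, 4.4]
grip_width: 0.0211
grip_force: 50.6
t: 14.08
eef_pos: [0.5217, -0.0752, 0.0093]
eef_rot: [1.9, 2.498, 0.002]
force: [-0.3, 2.5, 6.2]
grip_width: 0.021
grip_force: 50.8
```

```bash
python3 -m jog '{"translation":[[0,0,-0.003],[-0.008,0,-0.003],[-0.015,0,-0.003],[-0.015,0,-0.003]],"rot":[[0,0,0],[0,0,0],[0,0,0],[0,0,0]],"gripper":[0,0,0,0]}'
python3 - <<'E'
from h import *
s4=cv2.imread('pics/s4.png'); a=snap('scene','s8.png')['pixels']
# shift of block top/rest patches vs s4
def sh(x0,y0,x1,y1):
    t=s4[y0:y1,x0:x1]; r=cv2.matchTemplate(a[y0-5:y1+5,x0-5:x1+5],t,cv2.TM_CCOEFF_NORMED); _,m,_,l=cv2.minMaxLoc(r)
    g,_=cv2.phaseCorrelate(np.float32(cv2.cvtColor(t,6)),np.float32(cv2.cvtColor(a[y0:y1,x0:x1],6))); return l[0]-5,l[1]-5,round(m,2),np.round(g,2)
print('block',sh(250,208,302,254),'rest',sh(243,262,308,310)); 
E
```

```text
t: 14.58
eef_pos: [0.5215, -0.0775, 0.0094]
eef_rot: [1.901, 2.5, 0.001]
force: [-1.2, 5.5, 3.5]
grip_width: 0.0213
grip_force: 50.4
block (0, 0, 0.98, array([ 0.34, -0.1 ])) rest (0, 0, 0.98, array([ 0.06, -0.  ]))
```

```bash
python3 -m jog '{"translation":[[0,0,0],[0,0,0],[0,0,0],[0,0,0],[0,0,-0.15],[0,0,-0.4],[0,0,-0.7],[0,0,-1],[0,0,-1],[0,0,-1]],"rot":[[0,0,0],[0,0,0],[0,0,0],[0,0,0],[0,0,0],[0,0,0],[0,0,0],[0,0,0.3],[0,0,0.6],[0,0,0.8]],"gripper":[0.35,0.6,0.8,1,1,1,1,1,1,1]}'
python3 - <<'E'
from h import *
M=frame(u(-74.8),[0,0,-1]); go([.572,-.24,.26],M)
E
```

```text
t: 15.88
eef_pos: [0.5217, -0.0787, 0.2104]
eef_rot: [2.525, 1.863, 0.002]
force: [0.7, -1.0, 0.1]
grip_width: 0.0854
grip_force: 0.0
t [-0.697, 0.479, -0.245] rot [0.005, -0.001, 1.281] mm 176.0
```

```bash
python3 -m jog '{"translation":[[0,0,-0.25],[-0.3,0.2,-0.25],[-0.7,0.48,-0.25],[-0.7,0.48,-0.25],[-0.7,0.48,-0.25],[-0.7,0.48,-0.25]],"rot":[[0,0,0.2],[0,0,0.5],[0,0,1],[0,0,1],[0,0,1],[0,0,1]],"gripper":[1,1,1,1,1,1]}'
python3 - <<'E'
from h import *
# lifter orange / blade check with side & scene
c=snap('side','d9.png')['pixels']; a=snap('scene','s9.png')['pixels']
hsv=cv2.cvtColor(a,cv2.COLOR_BGR2HSV); m=cv2.inRange(hsv,(5,130,60),(18,255,255)); m[:150]=0
n,l,st,ce=cv2.connectedComponentsWithStats(m); print([(st[i][4],ce[i].round(1).tolist()) for i in range(1,n) if st[i][4]>8])
hsv=cv2.cvtColor(c,cv2.COLOR_BGR2HSV); m=cv2.inRange(hsv,(5,150,100),(18,255,255));
n,l,st,ce=cv2.connectedComponentsWithStats(m); print([(st[i][4],ce[i].round(1).tolist()) for i in range(1,n) if st[i][4]>8])
hc=np.array([.5215,-.0775,.02])-.02*u(-74.6); print('expected',hc,proj('s9.png',hc),proj('d9.png',hc))
z=np.load('lean.npz'); M=R.from_rotvec(z['r']).as_matrix(); go(z['p']-.09*M[:,2],M)
E
```

```text
t: 16.62
eef_pos: [0.5727, -0.24, 0.2592]
eef_rot: [3.046, 0.767, 0.001]
force: [-0.1, 0.3, 0.2]
grip_width: 0.0853
grip_force: 0.0
[(np.int32(246), [322.1, 222.3])]
[(np.int32(17), [333.0, 121.0]), (np.int32(23), [327.7, 227.8])]
expected [ 0.51618888 -0.05821809  0.02      ] [[322.69906027 222.95067819]] [[325.85727254 221.61141461]]
t [-0.061, 0.154, 0.349] rot [0.664, 0.077, 0.292] mm 77.0
```

```bash
cat >> h.py <<'E'
def bp(H,yaw,th,h):
    b=u(yaw); t=np.radians(th); k=np.array([0,0,1]); w=np.cos(t)*k+np.sin(t)*b; v=np.cos(t)*b-np.sin(t)*k
    return np.array(H)+h*w-.028*v, frame(v,-w)
E
python3 - <<'E'
from h import *
z=np.load('lean.npz'); print(z['p'])
p,M=bp([.5545,-.1995,0],-74.6,31,.112); print(p); go(p-.09*M[:,2]*1,M)
E
```

```text
[ 0.5652467  -0.22871746  0.11176501]
[ 0.56344488 -0.23197418  0.1104238 ]
t [-0.077, 0.172, 0.36] rot [0.688, 0.077, 0.282] mm 81.0
```

```bash
python3 -m jog '{"translation":[[-0.077,0.17,0],[-0.077,0.17,0.1],[-0.077,0.17,0.2],[-0.077,0.17,0.36],[-0.077,0.17,0.36],[-0.077,0.17,0.36]],"rot":[[0.3,0.03,0.15],[0.69,0.077,0.28],[0.69,0.077,0.28],[0.69,0.077,0.28],[0.69,0.077,0.28],[0.69,0.077,0.28]],"gripper":[1,1,1,1,1,1]}'
python3 - <<'E'
from h import *
p,M=bp([.5545,-.1995,0],-74.6,31,.112); go(p,M)
snap('wrist','w10.png')
# predicted block top corners in wrist for fitted pose
b=u(-74.6);y=u(15.4)
def C(H,yaw,th):
    q,F=bp(H,yaw,th,.15); v=F[:,1]; y=u(yaw+90); return [q-.028*v+.045*y,q+.028*v+.045*y,q+.028*v-.045*y,q-.028*v-.045*y]
P=proj('w10.png',C([.5545,-.1995,0],-74.6,31)); print(P.round(1).tolist())
g=cv2.cvtColor(cv2.imread('pics/w10.png'),6)
r=int(P[:,1].mean()); print(r,g[r-20,200:440:5].tolist())
c=int(P[:,0].mean()); print(c,g[60:330:5,c-10].tolist())
E
```

```text
t: 17.48
eef_pos: [0.5765, -0.2762, 0.1895]
eef_rot: [-2.579, -0.351, 0.094]
force: [-0.2, -0.3, 0.1]
grip_width: 0.0853
grip_force: 0.0
t [-0.005, 0.006, 0.458] rot [-0.001, -0.002, 0.003] mm 92.0
[[278.1, 151.7], [369.6, 151.9], [364.2, 283.8], [282.5, 283.7]]
217 [69, 69, 71, 71, 72, 73, 75, 75, 76, 79, 80, 82, 85, 87, 89, 180, 237, 237, 237, 238, 239, 238, 237, 236, 202, 196, 215, 178, 179, 180, 180, 179, 161, 196, 197, 197, 199, 194, 190, 190, 192, 197, 194, 196, 214, 242, 244, 243]
323 [66, 65, 66, 66, 66, 67, 68, 69, 70, 72, 72, 75, 77, 79, 81, 98, 108, 112, 180, 236, 236, 237, 237, 237, 236, 235, 234, 236, 238, 239, 239, 238, 237, 238, 239, 240, 240, 240, 242, 244, 244, 243, 242, 242, 180, 89, 87, 84, 81, 79, 77, 75, 72, 71]
```

```bash
python3 -m jog '{"translation":[[-0.005,-0.014,0.1],[-0.005,-0.014,0.25],[-0.005,-0.014,0.38],[-0.005,-0.014,0.455],[-0.005,-0.014,0.455],[-0.005,-0.014,0.455],[-0.005,-0.014,0.455]],"rot":[[0,0,0],[0,0,0],[0,0,0],[0,0,0],[0,0,0],[0,0,0],[0,0,0]],"gripper":[1,1,1,1,0.9,0.8,0.74]}' 20
python3 - <<'E'
from h import *
snap('wrist','w11.png');g=cv2.cvtColor(cv2.imread('pics/w11.png'),6); print(g[210,180:460:4].tolist())
E
```

```text
t: 18.4
eef_pos: [0.5622, -0.2308, 0.1121]
eef_rot: [-2.58, -0.347, 0.094]
force: [-0.7, -0.3, -0.3]
grip_width: 0.0632
grip_force: 0.0
[70, 71, 72, 73, 74, 75, 75, 77, 78, 79, 81, 83, 84, 85, 87, 215, 235, 235, 234, 234, 233, 234, 235, 236, 236, 236, 236, 237, 237, 237, 238, 238, 238, 238, 238, 238, 238, 238, 237, 237, 238, 238, 238, 238, 238, 238, 238, 239, 239, 239, 239, 240, 240, 239, 182, 197, 199, 194, 192, 189, 188, 190, 188, 190, 193, 195, 194, 193, 195, 196]
```

```bash
python3 -m jog '{"translation":[[0,-0.0243,0.005],[0,-0.0484,0.011],[0,-0.0722,0.018],[0,-0.0722,0.018]],"rot":[[-0.0556,0,0],[-0.111,0,0],[-0.167,0,0],[-0.167,0,0]],"gripper":[0.74,0.74,0.74,0.74]}'
python3 - <<'E'
from h import *
snap('wrist','w12.png');g=cv2.cvtColor(cv2.imread('pics/w12.png'),6); print(g[210,220:420:4].tolist()); print(g[100:320:5,310].tolist())
g=cv2.cvtColor(cv2.imread('pics/w11.png'),6);print(g[100:320:5,310].tolist())
E
```

```text
t: 18.95
eef_pos: [0.5582, -0.2153, 0.1166]
eef_rot: [-2.708, -0.367, 0.075]
force: [0.3, 0.4, -0.1]
grip_width: 0.0631
grip_force: 0.0
[79, 80, 81, 82, 84, 95, 231, 236, 235, 234, 233, 234, 235, 236, 236, 236, 236, 237, 238, 238, 238, 238, 238, 238, 238, 238, 238, 238, 238, 238, 238, 238, 237, 238, 238, 239, 239, 239, 239, 240, 240, 240, 240, 235, 175, 175, 190, 190, 190, 190]
[65, 66, 66, 67, 68, 69, 71, 72, 88, 97, 101, 104, 109, 110, 110, 192, 237, 237, 238, 238, 238, 238, 238, 238, 238, 237, 237, 236, 235, 234, 177, 176, 176, 176, 176, 175, 175, 173, 172, 172, 172, 171, 172, 178]
[66, 68, 68, 69, 70, 71, 72, 74, 95, 101, 105, 108, 112, 113, 114, 209, 237, 237, 237, 237, 238, 237, 238, 238, 237, 237, 236, 235, 235, 226, 183, 178, 179, 180, 179, 178, 178, 176, 176, 176, 175, 174, 175, 176]
```

```bash
python3 -m jog '{"translation":[[0,-0.0243,0.005],[0,-0.0484,0.011],[0,-0.0722,0.018],[0,-0.0957,0.0263],[0,-0.0957,0.0263]],"rot":[[-0.0556,0,0],[-0.111,0,0],[-0.167,0,0],[-0.222,0,0],[-0.222,0,0]],"gripper":[0.74,0.74,0.74,0.74,0.74]}'
python3 - <<'E'
from h import *
snap('wrist','w13.png');g=cv2.cvtColor(cv2.imread('pics/w13.png'),6); print(g[210,220:420:4].tolist()); print(g[100:320:5,310].tolist())
c=snap('side','d13.png')['pixels'];a=snap('scene','s13.png')['pixels']
hsv=cv2.cvtColor(a,cv2.COLOR_BGR2HSV); m=cv2.inRange(hsv,(5,130,60),(18,255,255)); m[:150]=0
n,l,st,ce=cv2.connectedComponentsWithStats(m); print([(st[i][4],ce[i].round(1).tolist()) for i in range(1,n) if st[i][4]>8])
E
```

```text
t: 19.62
eef_pos: [0.5526, -0.1961, 0.1187]
eef_rot: [-2.88, -0.39, 0.046]
force: [-0.1, -0.1, 0.3]
grip_width: 0.0631
grip_force: 0.1
[106, 107, 110, 111, 217, 252, 252, 251, 251, 251, 251, 252, 252, 252, 252, 252, 252, 252, 252, 253, 253, 253, 253, 253, 252, 252, 252, 252, 252, 252, 237, 243, 212, 211, 211, 211, 211, 211, 211, 211, 212, 211, 207, 162, 150, 151, 154, 157, 154, 154]
[79, 79, 80, 82, 83, 86, 88, 88, 111, 120, 125, 130, 134, 135, 138, 240, 253, 253, 252, 253, 253, 253, 253, 253, 253, 252, 252, 252, 250, 216, 206, 207, 208, 208, 208, 208, 206, 204, 203, 202, 202, 203, 203, 203]
[(np.int32(230), [322.6, 221.8])]
```

```bash
python3 -m jog '{"translation":[[0,-0.0162,0.0033],[0,-0.0323,0.0071],[0,-0.0484,0.011],[0,-0.0643,0.0155],[0,-0.08,0.0206],[0,-0.0957,0.0263],[0,-0.0957,0.0263]],"rot":[[-0.037,0,0],[-0.074,0,0],[-0.111,0,0],[-0.148,0,0],[-0.185,0,0],[-0.222,0,0],[-0.222,0,0]],"gripper":[0.74,0.74,0.74,0.74,0.74,0.74,0.74]}'
python3 - <<'E'
from h import *
s=arm.get_state(); M=R.from_rotvec(s['eef_rot']).as_matrix(); print('tilt',np.degrees(np.arctan2(-M[2,1],-M[2,2])))
snap('wrist','w14.png');g=cv2.cvtColor(cv2.imread('pics/w14.png'),6); print(g[210,220:420:4].tolist()); print(g[100:320:5,310].tolist())
a=snap('scene','s14.png')['pixels']
hsv=cv2.cvtColor(a,cv2.COLOR_BGR2HSV); m=cv2.inRange(hsv,(5,130,60),(18,255,255)); m[:150]=0
n,l,st,ce=cv2.connectedComponentsWithStats(m); print([(st[i][4],ce[i].round(1).tolist()) for i in range(1,n) if st[i][4]>8])
E
```

```text
t: 20.65
eef_pos: [0.5474, -0.1771, 0.118]
eef_rot: [-3.052, -0.414, 0.012]
force: [-0.4, 0.2, -0.9]
grip_width: 0.0631
grip_force: 0.0
tilt 3.550193864722402
[202, 187, 116, 108, 249, 245, 251, 251, 251, 250, 250, 250, 251, 251, 251, 251, 247, 204, 204, 204, 204, 203, 203, 202, 202, 201, 201, 201, 200, 200, 199, 199, 199, 200, 201, 201, 202, 203, 203, 204, 205, 205, 206, 179, 157, 153, 153, 153, 156, 159]
[76, 76, 77, 78, 79, 81, 76, 66, 104, 113, 116, 120, 123, 123, 126, 189, 202, 201, 201, 202, 202, 203, 203, 203, 202, 202, 200, 198, 197, 196, 197, 199, 200, 201, 201, 200, 199, 198, 197, 197, 197, 198, 198, 199]
[(np.int32(181), [324.4, 220.2])]
```

```bash
python3 -m jog '{"translation":[[0,-0.012,0.002],[0,-0.024,0.004],[0,-0.036,0.006],[0,-0.044,0.008],[0,-0.044,0.008]],"rot":[[-0.027,0,0],[-0.053,0,0],[-0.079,0,0],[-0.1,0,0],[-0.1,0,0]],"gripper":[0.74,0.74,0.74,0.74,0.74]}'
python3 - <<'E'
from h import *
s=arm.get_state(); M=R.from_rotvec(s['eef_rot']).as_matrix(); print('tilt',np.degrees(np.arctan2(-M[2,1],-M[2,2])))
snap('wrist','w15.png');g=cv2.cvtColor(cv2.imread('pics/w15.png'),6); print(g[210,220:420:4].tolist()); print(g[100:320:5,310].tolist())
a=snap('scene','s15.png')['pixels'];snap('side','d15.png')
hsv=cv2.cvtColor(a,cv2.COLOR_BGR2HSV); m=cv2.inRange(hsv,(5,130,60),(18,255,255)); m[:150]=0
n,l,st,ce=cv2.connectedComponentsWithStats(m); print([(st[i],ce[i].round(1).tolist()) for i in range(1,n) if st[i][4]>8])
E
```

```text
t: 21.38
eef_pos: [0.5451, -0.1691, 0.1169]
eef_rot: [3.097, 0.418, 0.004]
force: [0.6, -1.2, 0.1]
grip_width: 0.0634
grip_force: 0.5
tilt -0.9426892836858105
[219, 194, 129, 254, 255, 255, 255, 255, 251, 221, 223, 222, 222, 221, 221, 221, 221, 221, 221, 220, 221, 221, 221, 221, 221, 221, 221, 220, 220, 220, 220, 220, 220, 220, 220, 220, 221, 221, 222, 223, 223, 223, 224, 225, 225, 226, 227, 223, 183, 185]
[86, 87, 89, 77, 70, 72, 73, 75, 117, 126, 130, 133, 136, 137, 137, 205, 220, 220, 221, 221, 221, 221, 221, 220, 220, 219, 218, 217, 218, 220, 221, 222, 222, 222, 221, 221, 220, 220, 220, 219, 220, 220, 221, 221]
[(array([318, 211,  16,  21, 170], dtype=int32), [324.9, 219.8])]
```

```bash
python3 -m jog '{"translation":[[0,0.008,0],[0,0.01,0],[0,0.01,0],[0,0.01,0],[0,0.01,-0.1],[0,0.01,-0.3],[0,0.01,-0.6],[0,0.01,-0.6]],"rot":[[0,0,0],[0,0,0],[0,0,0],[0,0,0],[0,0,0],[0,0,0],[0,0,0],[0,0,0]],"gripper":[0.8,0.9,1,1,1,1,1,1]}'
python3 - <<'E'
from h import *
snap('wrist','w16.png'); a=snap('scene','s16.png')['pixels'];snap('side','d16.png')
w=cv2.imread('pics/w16.png'); g=cv2.cvtColor(w,6)
hsv=cv2.cvtColor(a,cv2.COLOR_BGR2HSV); m=cv2.inRange(hsv,(5,130,60),(18,255,255)); m[:150]=0
n,l,st,ce=cv2.connectedComponentsWithStats(m); print([(st[i].tolist(),ce[i].round(1).tolist()) for i in range(1,n) if st[i][4]>8])
# expected upright block top corners
for y0,th in((-.195,0),):
    q,F=bp([.5545,y0,.004],-74.6,th,.15); v=F[:,1]; y=u(15.4); C=[q-.028*v+.045*y,q+.028*v+.045*y,q+.028*v-.045*y,q-.028*v-.045*y]
    for f in('w16.png','s16.png','d16.png'): print(f,proj(f,C).round(1).tolist())
P=proj('w16.png',C); r=int(P[:,1].mean()); c=int(P[:,0].mean()); print(r,c); 
for rr in(r-30,r,r+30): print(rr,[(220+i*3,int(x)) for i,x in enumerate(g[rr,220:420:3])if i%1==0 and abs(int(g[rr,220+i*3+3])-int(x))>10])
for cc in(c-25,c,c+25): print(cc,[(80+i*3,int(x)) for i,x in enumerate(g[80:320:3,cc]) if abs(int(g[80+i*3+3,cc])-int(x))>10])
E
```

```text
t: 22.52
eef_pos: [0.548, -0.17, 0.2419]
eef_rot: [3.094, 0.417, 0.018]
force: [-0.1, -0.1, -0.5]
grip_width: 0.085
grip_force: 0.0
[([318, 211, 16, 22, 181], [324.4, 220.2])]
w16.png [[277.2, 146.6], [355.2, 146.4], [352.3, 261.2], [281.4, 262.0]]
s16.png [[320.0, 208.9], [306.1, 222.4], [274.5, 207.6], [289.0, 195.2]]
d16.png [[309.6, 175.5], [307.8, 168.6], [333.0, 167.5], [335.7, 174.3]]
204 316
174 [(250, 228), (253, 187), (256, 150), (289, 255), (361, 227), (364, 211), (391, 196), (397, 229)]
204 [(289, 130), (292, 220), (361, 221), (364, 203), (391, 233), (415, 221), (418, 181)]
234 [(277, 109), (289, 101), (292, 210), (358, 223), (361, 210), (376, 121), (379, 161), (382, 217), (391, 233), (397, 247), (400, 132)]
291 [(143, 121), (146, 164), (194, 235), (197, 217), (257, 133), (260, 97)]
316 [(113, 96), (131, 88), (134, 103), (143, 142), (146, 172), (257, 230), (260, 167), (305, 67)]
341 [(113, 95), (131, 86), (134, 97), (143, 139), (146, 173), (257, 229), (260, 168)]
```

```bash
python3 - <<'E'
from h import *
from scipy.optimize import least_squares
def lif(p): # tip x,y,yaw
    d=u(p[2]);y=u(p[2]+90);T=np.array([p[0],p[1],0]); return lambda a,c,z:T-a*d+c*y+np.array([0,0,z])
f=lif([.5533,-.1927,-74.6])
for n in('w16.png','d16.png','s16.png'):
    print(n,'blade back corners',proj(n,[f(.1,.03,.004),f(.1,-.03,.004)]).round(1).tolist(),'handle top rear',proj(n,[f(.182,.011,.032),f(.182,-.011,.032)]).round(1).tolist(),'handle c',proj(n,f(.1395,0,.02)).round(1).tolist())
for n in('d16.png','w16.png','s16.png'):
    hsv=cv2.cvtColor(cv2.imread('pics/'+n),cv2.COLOR_BGR2HSV); m=cv2.inRange(hsv,(4,120,50),(20,255,255))
    k,l,st,ce=cv2.connectedComponentsWithStats(m); print(n,[(st[i].tolist(),ce[i].round(1).tolist()) for i in range(1,k) if st[i][4]>25])
g=cv2.cvtColor(cv2.imread('pics/w16.png'),6)
for c in(255,262,270,280): print(c,g[100:300:4,c].tolist())
for r in (180,190,200,210,220): print(r,g[r,120:300:4].tolist())
E
```

```text
w16.png blade back corners [[252.5, 148.5], [255.2, 197.7]] handle top rear [[174.5, 168.5], [176.8, 187.9]] handle c [[217.0, 176.1]]
d16.png blade back corners [[315.5, 220.0], [332.6, 218.9]] handle top rear [[324.5, 225.6], [331.1, 225.2]] handle c [[325.8, 221.6]]
s16.png blade back corners [[323.9, 240.0], [305.5, 231.1]] handle top rear [[334.5, 212.7], [327.8, 209.8]] handle c [[322.7, 223.0]]
d16.png [([253, 74, 66, 58, 2303], [282.7, 101.7]), ([374, 102, 35, 34, 586], [391.1, 118.4]), ([330, 114, 4, 29, 55], [332.0, 127.0]), ([250, 131, 5, 21, 56], [251.7, 140.3]), ([299, 135, 23, 7, 101], [308.6, 137.8]), ([465, 147, 23, 6, 53], [475.4, 149.6]), ([620, 186, 17, 7, 63], [627.0, 189.7]), ([322, 213, 10, 19, 98], [326.8, 222.9])]
w16.png [([417, 13, 76, 33, 175], [452.4, 29.3]), ([382, 133, 12, 45, 316], [388.2, 150.8]), ([178, 166, 77, 21, 529], [213.0, 176.5]), ([400, 202, 24, 15, 60], [411.3, 208.6])]
s16.png [([65, 99, 9, 10, 53], [69.2, 103.5]), ([317, 211, 17, 22, 198], [324.5, 220.4])]
255 [93, 94, 95, 97, 100, 102, 104, 106, 109, 112, 114, 115, 246, 255, 255, 255, 233
[... 1216 characters left out ...]
 120, 123, 123, 126, 247, 255, 255, 255, 255, 255, 255, 255, 255, 228, 229]
200 [87, 87, 87, 88, 88, 88, 88, 89, 91, 90, 91, 90, 92, 93, 94, 94, 95, 96, 98, 99, 100, 101, 102, 104, 106, 108, 109, 111, 114, 116, 117, 119, 121, 123, 124, 127, 128, 129, 129, 130, 129, 131, 131, 221, 230]
210 [86, 87, 87, 87, 88, 89, 87, 89, 89, 90, 91, 91, 91, 91, 93, 93, 95, 95, 95, 96, 98, 100, 101, 102, 103, 105, 106, 108, 109, 111, 113, 115, 116, 119, 120, 121, 122, 123, 123, 125, 126, 125, 113, 220, 231]
220 [87, 87, 87, 88, 87, 88, 88, 88, 88, 89, 90, 90, 90, 91, 91, 92, 93, 93, 93, 95, 95, 96, 97, 99, 100, 101, 103, 104, 105, 106, 108, 110, 111, 112, 114, 115, 117, 118, 119, 119, 120, 111, 106, 222, 234]
```

```bash
python3 - <<'E'
from h import *
for y0,th,z in((-.202,0,.004),(-.195,2.7,.003)):
    q,F=bp([.5555,y0,z],-74.6,th,.15); v=F[:,1]; w=-F[:,2]; y=u(15.4); C=[q-.028*v+.045*y,q+.028*v+.045*y,q+.028*v-.045*y,q-.028*v-.045*y]; C+=[C[0]-.15*w,C[3]-.15*w,C[1]-.15*w]
    for f in('w16.png','s16.png','d16.png'): print(y0,f,proj(f,C).round(1).tolist())
d=cv2.cvtColor(cv2.imread('pics/d16.png'),6); s=cv2.cvtColor(cv2.imread('pics/s16.png'),6)
for c in(314,333): print('side col',c,d[155:222,c].tolist())
for r in(185,200): print('side row',r,d[r,302:345].tolist())
for r in(235,225): print('scene row',r,s[r,268:330].tolist())
E
```

```text
-0.202 w16.png [[287.1, 147.9], [364.9, 147.6], [361.1, 262.1], [290.3, 262.9], [297.6, 135.7], [299.0, 209.3], [345.2, 135.6]]
-0.202 s16.png [[318.0, 210.4], [304.0, 224.0], [272.3, 209.0], [287.0, 196.6], [317.3, 254.6], [289.2, 240.4], [304.7, 268.5]]
-0.202 d16.png [[309.6, 174.6], [307.8, 167.8], [333.0, 166.7], [335.6, 173.4], [309.6, 212.4], [334.3, 210.9], [307.9, 204.7]]
-0.195 w16.png [[287.4, 145.4], [365.2, 144.9], [361.4, 259.3], [290.6, 261.6], [291.7, 134.2], [293.5, 208.3], [339.4, 133.9]]
-0.195 s16.png [[318.5, 210.3], [304.6, 224.8], [272.9, 209.8], [287.4, 196.4], [319.3, 252.9], [291.2, 238.8], [306.9, 267.3]]
-0.195 d16.png [[309.0, 174.2], [307.3, 168.1], [332.4, 167.0], [335.1, 173.0], [309.3, 213.0], [334.1, 211.5], [307.6, 205.9]]
side col 314 [74, 74, 74, 74, 75, 74, 74, 74, 74, 74, 73, 66, 106, 170, 190, 184, 182, 181, 181, 177, 158, 148, 150, 151, 152, 154, 153, 152, 154, 157, 159, 158, 157, 154, 153, 150, 148, 148, 149, 149, 151, 151, 151, 150, 147, 146, 146, 147, 149, 149, 146, 145, 144, 144, 144, 150, 141, 92, 47, 48, 53, 58, 63, 67, 70, 73, 74]
side 
[... 600 characters left out ...]
, 122, 154, 156, 147, 146, 148, 152, 158, 157, 153, 147, 151, 154, 156, 152, 150, 147, 150, 152, 155, 153, 148, 145, 141, 140, 179, 124, 73, 72, 75, 75, 76, 74, 75, 75]
scene row 235 [43, 43, 43, 43, 44, 46, 55, 71, 81, 85, 83, 82, 82, 81, 81, 81, 83, 83, 85, 86, 86, 85, 85, 86, 86, 86, 86, 85, 85, 85, 85, 83, 84, 83, 84, 85, 84, 80, 78, 78, 78, 79, 79, 79, 78, 79, 79, 78, 79, 77, 80, 85, 84, 75, 67, 61, 59, 60, 59, 59, 59, 59]
scene row 225 [41, 40, 40, 41, 43, 50, 67, 79, 85, 86, 86, 86, 86, 86, 86, 86, 86, 88, 87, 86, 85, 85, 83, 84, 84, 85, 86, 86, 85, 85, 86, 86, 88, 90, 90, 92, 90, 85, 83, 81, 80, 80, 80, 81, 80, 80, 80, 82, 99, 126, 145, 146, 138, 129, 115, 96, 76, 67, 68, 76, 83, 83]
```

```bash
python3 -c "
from cell import arm
print(arm.close_job())"
```

```text
the job is handed in; nothing more can be done
None
```

I tipped the block back onto the rest, slid the blade under it, lowered it upright onto the blade in front of the rest with the handle out in front, and handed the job in at about 23 s; the final stance was confirmed only by measuring the last camera images, not by eye, because the picture limit was used up.

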